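Load the label roll and present the filter plate's frosted end to the label head

ROBOT

A 6-joint arm with a two-finger parallel gripper is mounted at the origin on the work surface. World frame = base frame: x ahead of the robot, y to its left, z up, the work surface at z = 0. Lengths are in m, angles in rad, forces in N, time in s.
With the tool pointing down it reaches from about 0.25 to 0.725 m from the base axis. Payload 4 kg.
Tool frame: the origin (TCP) lies midway between the tips of the shut fingers; the grasp point (between the pads) lies 19 mm behind it; z points along the fingers, y is the line along which they close (so a half turn about z gives the same grasp; the last joint's range is limited). The gripper opens to 85 mm and grips with 20 to 120 N. Pads are 22 mm wide; open, the fingers measure 114 mm over their backs; the gripper's body (76 mm by 85 mm) begins 54 mm behind the grasp point. The pads swing forward as they close: fully open they stand 13 mm farther back than shut.
Start: joints at [-1.112, 0.241, 0.005, 1.335, 0, 1.571], TCP at [0.221, -0.448, 0.231] pointing down, gripper open.
Joint ranges: [-2.72, 2.72], [-1.05, 1.87], [-1.09, 1.28], [-1.99, 2.15], [-1.42, 1.44], [-3.14, 3.14]. Speed limits (rad/s): [2.79, 2.79, 3.14, 3.14, 3.14, 3.14].

INTERFACE

Orientations are given as a unit quaternion [x, y, z, w].
In Python, from workcell import monitor, vision, job gives the robot as it stands.
- The arm moves only by the tool move_arm, never from a script. Its argument "moves" is a list that holds one entry, the list of rows, each a list of 5 numbers: the shift along the world's x, y, z in m, then the turn about the world's z in degrees, then the opening in per cent of the stroke, from 0 (shut) to 100 (fully open). In form: [[[x, y, z, turn, gripper], ...]]. A call has 1 to 5 rows; each row is the pose to reach, as a shift and turn from the pose commanded when the call began; what a row does not reach only later rows make up. A row lasts 1/8 s, in which the tool goes at most 62.5 mm and 10.7 degrees, less where a joint would pass 70% of its speed; a pose out of reach is approached as far as the arm can. A call with a gripper value outside its range is refused whole. The fingers move at their own pace and stop on an object; the grip force is fixed at half the most. Time passes only in rows, so rows that repeat a pose let the fingers close. It gives the time, the measured TCP pose, the force, the opening and the grip force at its end, in the units of the state.
- monitor.get_obs(): the state, without advancing time (a new reading comes with each control period).
- vision.camera(name): name is "scene" or "top"; returns a dict with "color" (420x560x3 uint8, red, green, blue), "camera_matrix" (3x3 intrinsics, pixels), "k1" (the pictures are not rectified: a ray, as slopes to the right and down, at radius r is drawn at 1 + k1 r^2 times it, then the intrinsics apply), "eye" and "attitude" of the camera in the world. Camera axes: x right, y up, looking along -z (the intrinsics and any distortion apply to the point x, -y, -z); pixel columns grow to the right and rows downward; lengths in m; the calibration is good to about 2 mm. A picture is of the moment at which its call begins. There is no depth.
- job.job_done(): hands the job in; it is judged then, once.
The state is a dict: "clock": time; "joint_pos": joint angles; "joint_vel": joint speeds; "tau": joint torques, N m; "eef_pos": TCP position; "tool_rot": TCP orientation; "ft_force": force on the tool from outside, world axes, zero at the start; "ft_torque": the same for the moment, N m; "grip_width": finger opening in m; "grasp_force": force on a finger pad.
Only numpy, scipy, OpenCV 4.12 (cv2) and the standard library are available. Lean on these libraries where they do the work, as an engineer would, in place of code of your own. Each camera call takes 0.05 s, during which the arm holds its last target. There are 200 camera calls.

TASK

Set the white label roll fully down over the labelling machine's upright spindle and let go of it. Then take the notched filter plate out of the rack by its clear end, keeping your fingers off the frosted end (the one with the small corner notch), and finish while still holding it in the air, touching nothing else, with the middle of its frosted end about 6 cm straight in front of the red tip of the label head and its labelled face turned up, sloping 45 degrees or flatter. Leave everything else where it is.

Things in the scene. Friction and masses are not known exactly. Their poses are not given: they have to be found in the camera images.
- roll_center (a point): centre (half-way up, on the axis) of the white paper label roll, 54 mm in diameter, 40 mm tall, standing on the bench on the right with its axis vertical; a bore of 24 mm runs right through it along z. About 80 g
- seat (a point): foot of the machine's upright steel spindle, on top of its base plate (20 mm above the bench): the roll's underside rests here. Spindle: 16 mm diameter, rises 46 mm along z, tapering to 8 mm over the last 8 mm. Base plate grey, 140 x 200 x 20 mm, fixed. x points away from the robot (within 15 degrees), y to the left
- spot (a point): the spot in the air to which the label is brought: 60 mm straight in front (machine's -x, towards the robot) of the red tip of the label head and level with it, 165 mm above the bench; 40 mm towards the robot and 110 mm to the left of the spindle in the machine's frame
- head_tip (a point): front end of the red 12 mm tip of the black label head; the tip points at the robot. The head is 50 mm wide (y), 50 mm high, 58 mm deep, begins 7 mm behind (+x of) this point and stands on a grey column 40 x 44 mm behind
- plate_center (a point): centre of the notched plate, 100 x 6 x 50 mm, 40 g, upright on a long edge in a rack slot, centre 33 mm above the bench. x: along it to the frosted end; y: out of the labelled face; z: up. Clear green from x = -50 to +15 mm, frosted white from +15 to +50; notch 10 x 10 mm in the upper corner at x = +50
- label (a point): middle of the frosted end on the labelled face, beside the centre of the orange label (22 x 28 mm): from the plate's centre 27.5 mm along x, 3 mm along y. Axes as for the plate: y points straight out of the labelled face
- rack: blue plastic rack, fixed, 110 x 110 mm, at any yaw, two slots 60 mm apart along its x axis, 8 mm wide; slot floors 8 mm, rib tops 22 mm above the bench; which plate stands in which slot varies. Origin at the centre of its underside. Plates stand 36 mm out of the slots
- roll: the same label roll; origin at the centre of its underside
- plate: the same notched filter plate; origin at the middle of its lower long edge, axes as for its centre
- amber_plate: amber filter plate standing in the other slot of the rack, 100 x 6 x 50 mm, no notch and no label; bystander. Origin at the centre of its underside, x along its length
- screwdriver: screwdriver lying on the bench between the robot and the labelling machine; bystander
- cup: white plastic cup, 72 mm wide and 85 mm tall; bystander
- spare_core: empty cardboard core, 32 mm wide and 40 mm tall, standing on the right; bystander (not the roll)
- mic: black hand microphone lying on the bench, 100 x 55 x 30 mm; bystander
- morse_key: brass morse key on a dark wooden base, 110 x 60 mm, 41 mm tall; bystander
- connector: small steel and brass coaxial connector standing on end, 19 mm wide and 36 mm tall; bystander
- labeller: the labelling machine, fixed; origin at the centre of the underside of its base plate, x away from the robot, y to the left

How it is judged:
By the outcome, as a careful person would: the job done as asked, in the order asked, and still so for the second after the job is handed in, while the arm keeps its last pose, push and grip.
It also fails if it takes over 61 s, if anything falls off the work surface, if the arm or the gripper's body presses on something with over 40 N, if the wrist force passes 120 N, or if a joint passes its speed limit or range.

## Working session

There is one attempt and no reset: what is moved stays moved. The work goes in short steps, Python scripts to look and compute and a tool call to move; the robot and the scene stay as the last step left them, time stands still between calls to the robot, and variables do not carry over. Pictures are saved under pics/ and viewed, at most 10 in all, crops included, and the job is handed in when it is done.

Besides the shell and the picture viewer there is one more tool, called after ">>>" in YAML: its name, and indented under it one key for each argument. move_arm: Moves the arm, as the interface text tells. Its arguments: {"type":"object","properties":{"moves":{"type":"array","items":{"type":"array","items":{"type":"array","items":{"type":"number"}}}}},"required":["moves"]}

```bash
mkdir -p pics; ls; cat > h.py <<'E'
import numpy as np, cv2
from scipy.spatial.transform import Rotation as R
from workcell import monitor, vision, job
def cam(n):
    return vision.camera(n)
def Rm(c):
    a=np.array(c["attitude"],float)
    return a if a.shape==(3,3) else R.from_quat(a).as_matrix()
def ray(c,u,v):
    K=np.array(c["camera_matrix"]);k=c["k1"]
    d=np.array([(u-K[0,2])/K[0,0],(v-K[1,2])/K[1,1]])
    s=cv2.undistortPoints(np.array([[[u,v]]],float),K,np.array([k,0,0,0.]))[0,0]
    return np.array(c["eye"]),Rm(c)@np.array([s[0],-s[1],-1])
def onz(c,u,v,z):
    e,d=ray(c,u,v); return e+d*(z-e[2])/d[2]
def tri(c1,p1,c2,p2):
    e1,d1=ray(c1,*p1);e2,d2=ray(c2,*p2)
    t=np.linalg.lstsq(np.c_[d1,-d2],e2-e1,rcond=None)[0]
    a=e1+t[0]*d1;b=e2+t[1]*d2
    return (a+b)/2,np.linalg.norm(a-b)
def proj(c,P):
    K=np.array(c["camera_matrix"]);q=Rm(c).T@(np.array(P)-np.array(c["eye"]))
    s=np.array([q[0],-q[1]])/-q[2]; s=s*(1+c["k1"]*(s@s))
    return K[0,0]*s[0]+K[0,2],K[1,1]*s[1]+K[1,2]
def save(c,n): cv2.imwrite("pics/"+n,c["color"][:,:,::-1])
E
python3 - <<'E'
from h import *
for n in("scene","top"):
    c=cam(n);save(c,n+"0.png");print(n,c["eye"],c["attitude"],c["camera_matrix"],c["k1"])
print(monitor.get_obs())
E
```

```text
pics
scene [1.37407594 0.20035221 0.73828873] [0.27452928 0.36248973 0.69614513 0.55553292] [[431.62622545   0.         285.2135654 ]
 [  0.         431.62622545 215.50621089]
 [  0.           0.           1.        ]] -0.0697804566764093
top [0.47133956 0.01838524 1.0278092 ] [ 0.03372554 -0.03549297 -0.69838488  0.71404579] [[395.80497043   0.         282.99209344]
 [  0.         395.80497043 209.24455434]
 [  0.           0.           1.        ]] -0.06271564748512558
{'clock': 0.1, 'joint_pos': array([-1.11200332e+00,  2.41328824e-01,  3.85038612e-03,  1.33524692e+00,
       -6.78943994e-06,  1.57079435e+00]), 'joint_vel': array([ 0.00031886, -0.00131486,  0.00370943,  0.00034895, -0.00043689,
       -0.00151806]), 'tau': array([-1.75088599e-04, -3.73139012e+01,  2.53009844e+01,  1.08863041e-02,
        8.50664350e-06, -1.79834132e-05]), 'eef_pos': array([ 0.2211705 , -0.44776681,  0.23050315]), 'tool_rot': array([ 9.73803123e-01,  2.27390737e-01, -2.22626111e-04, -9.38477952e-04]), 'ft_force': array([-0.99319528,  0.17279412, -0.70925153]), 'ft_torque': array([-0.01213575,  0.03702406,  0.0234216 ]), 'grasp_force': 0.0, 'grip_width': 0.08530528273058048}
```

View pics/scene0.png

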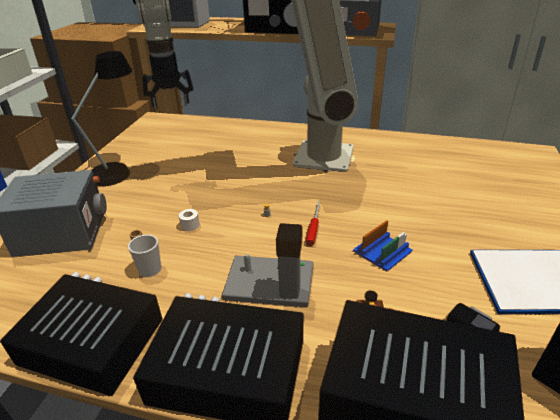

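View pics/top0.png

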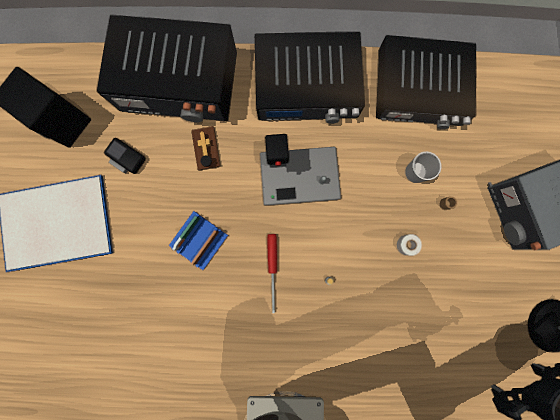

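The top view shows the roll at (409,245), spindle (323,180), the head's red tip near (277,163) and the rack at (199,240) with the green plate on its left. In the scene view the roll is at (189,219), spindle (247,264) and rack (383,245). I'll zoom in for detail.

```bash
python3 - <<'E'
from h import *
cs={n:cam(n) for n in("top","scene")}
import pickle;pickle.dump(cs,open("c0.pkl","wb"))
def crop(n,u,v,w,h,s): return cv2.resize(cs[n]["color"][v:v+h,u:u+w,::-1],None,fx=s,fy=s,interpolation=cv2.INTER_CUBIC)
a=np.hstack([crop("top",160,200,80,80,5),crop("scene",345,210,80,80,5)])
b=np.hstack([crop("top",255,125,100,50,4)[:200],crop("scene",220,215,100,50,4)])
cv2.imwrite("pics/z1.png",np.vstack([a,b]))
# roll: bright low-sat blob
for n,(u,v) in dict(top=(409,245),scene=(189,219)).items():
    im=cs[n]["color"];hsv=cv2.cvtColor(im,cv2.COLOR_RGB2HSV)
    m=((hsv[...,1]<60)&(hsv[...,2]>130)).astype(np.uint8)
    q=np.zeros_like(m);q[v-22:v+22,u-22:u+22]=m[v-22:v+22,u-22:u+22]
    cn=max(cv2.findContours(q,cv2.RETR_EXTERNAL,cv2.CHAIN_APPROX_NONE)[0],key=cv2.contourArea)
    print(n,cv2.boundingRect(cn),cv2.fitEllipse(cn),cv2.contourArea(cn))
c=cs["top"]
print(onz(c,409,245,.04))
# red tip
for n,(u,v,w,h) in dict(top=(255,125,50,60),scene=(270,215,50,60)).items():
    im=cs[n]["color"].astype(int)[v:v+h,u:u+w]
    m=(im[...,0]>110)&(im[...,1]<70)&(im[...,2]<70);ys,xs=np.nonzero(m)
    if len(xs):print(n,"red",xs.mean()+u,ys.mean()+v,ys.max()+v,len(xs))
# steel: base plate corners
im=cs["top"]["color"]
E
```

```text
top (400, 234, 22, 22) ((410.6954040527344, 244.519775390625), (19.997037887573242, 21.082904815673828), 175.52951049804688) 329.0
scene (179, 209, 20, 19) ((189.66961669921875, 216.80242919921875), (15.306300163269043, 21.536884307861328), 128.5364227294922) 195.0
[ 0.48545801 -0.30067219  0.04      ]
top red 277.5 163.0 164 12
scene red 312.1968911917098 229.83937823834196 244 193
```

View pics/z1.png

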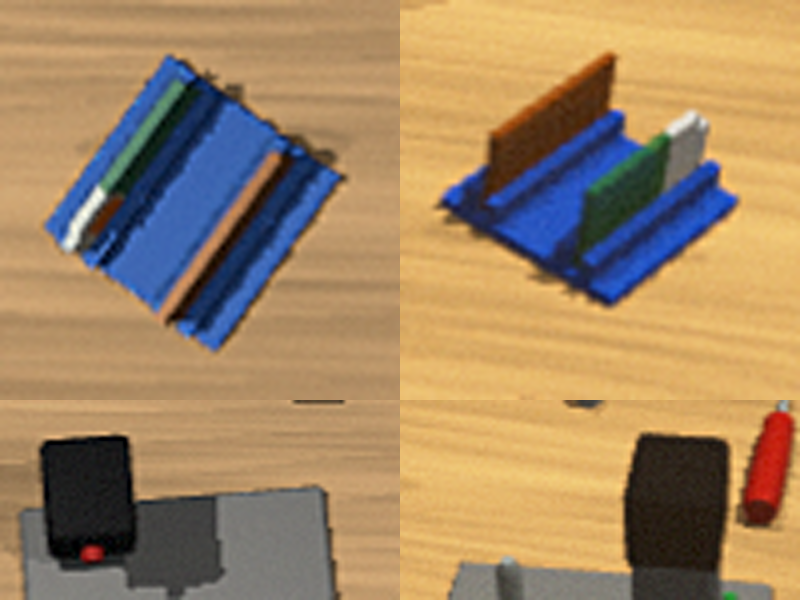

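The orange label sits on the plate's face turned to the amber plate; its frosted end points at the robot's left, at top (175,243). The red tip is at top (277.5,163). Next: spindle, rack and plate numbers.

```bash
python3 - <<'E'
from h import *
import pickle;cs=pickle.load(open("c0.pkl","rb"))
t,s=cs["top"],cs["scene"]
def crop(n,u,v,w,h,f): return cv2.resize(cs[n]["color"][v:v+h,u:u+w,::-1],None,fx=f,fy=f,interpolation=cv2.INTER_CUBIC)
cv2.imwrite("pics/z2.png",np.hstack([crop("top",255,130,100,80,4),crop("scene",220,240,100,80,4)]))
P=onz(t,410.5,244.5,.04);print("roll",P,"scene proj",proj(s,P),"base",proj(s,[P[0],P[1],0]))
T=onz(t,277.5,163,.165);print("tip",T,proj(s,T))
# plate top edge: green + white
im=t["color"].astype(int);hsv=cv2.cvtColor(t["color"],cv2.COLOR_RGB2HSV)
r=np.zeros(hsv.shape[:2],bool);r[200:280,160:240]=1
for nm,m in dict(green=(hsv[...,0]>45)&(hsv[...,0]<85)&(hsv[...,1]>50)&(hsv[...,2]>85),white=(hsv[...,1]<50)&(hsv[...,2]>140),amber=(hsv[...,0]<18)&(hsv[...,1]>100)&(hsv[...,2]>125)).items():
    ys,xs=np.nonzero(m&r);W=np.array([onz(t,x,y,.058)[:2] for x,y in zip(xs,ys)])
    c=W.mean(0);d=np.linalg.svd(W-c)[2][0];p=(W-c)@d
    print(nm,len(xs),c,d,np.degrees(np.arctan2(d[1],d[0])),p.min(),p.max(), c+d*p.min(),c+d*p.max())
m=((hsv[...,0]>100)&(hsv[...,0]<125)&(hsv[...,1]>150)&r)
ys,xs=np.nonzero(m);rr=cv2.minAreaRect(np.array([onz(t,x,y,.015)[:2] for x,y in zip(xs,ys)],np.float32)*1000);print("rack",rr)
E
```

```text
roll [ 0.48677783 -0.30449214  0.04      ] scene proj (np.float64(188.7228190431003), np.float64(213.77821896265283)) base (np.float64(190.8384037012263), np.float64(225.13530520906542))
tip [0.65887414 0.03160418 0.165     ] (np.float64(291.52144108388006), np.float64(230.85272006518184))
green 59 [0.51770662 0.24976019] [-0.82770234  0.56116738] 145.86343148491878 -0.031849458058083195 0.03168389393728882 [0.54406849 0.23188732] [0.49148179 0.26754016]
white 51 [0.47169831 0.26894343] [0.47051684 0.88239101] 61.93214880610011 -0.07525160056395737 0.023540787167312126 [0.43629116 0.2025421 ] [0.48277464 0.28971561]
amber 4525 [0.4881768  0.21849226] [-0.58338767 -0.81219383] -125.68916801580083 -0.13970008905270279 0.13481331515471884 [0.56967611 0.33195581] [0.40952837 0.10899771]
rack ((486.2386474609375, 233.28883361816406), (108.13829040527344, 109.72711181640625), 56.12956619262695)
```

View pics/z2.png

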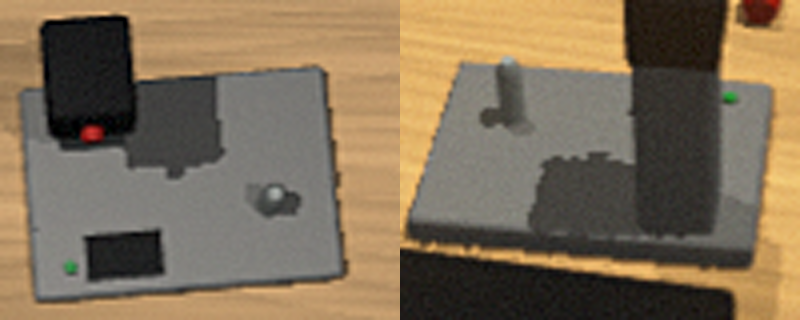

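The spindle's top shows at top (323.8,178) and scene (247.2,255.5); the red tip at top (278,163).

```bash
python3 - <<'E'
from h import *
import pickle;cs=pickle.load(open("c0.pkl","rb"))
t,s=cs["top"],cs["scene"]
print(tri(t,(323.5,177.8),s,(247.2,255)))
S=onz(t,323.5,177.8,.066);print(S, onz(s,247.2,255,.066))
print("roll s",onz(s,189.5,214,.04))
# base plate right/front edges corners at z=.02 from crop px
co=[onz(t,255+u/4,130+v/4,.02)[:2] for u,v in((38,298),(345,275),(325,68),(22,90))];print(np.round(co,4))
T=onz(t,278,163.7,.165);D=(T-S)[:2];print("tip-spindle",D,np.linalg.norm(D),"exp",np.hypot(20,110))
yaw=np.arctan2(D[1],D[0])-np.arctan2(110,20);print("yaw",np.degrees(yaw),[np.degrees(np.arctan2(*(co[0]-co[1]))) ,np.degrees(np.arctan2(-(co[0]-co[3])[1],-(co[0]-co[3])[0])),np.degrees(np.arctan2((co[2]-co[1])[1],(co[2]-co[1])[0]))])
E
```

```text
(array([ 0.64607666, -0.08077139,  0.06451711]), np.float64(0.0009312859471707482))
[ 0.64593052 -0.08107223  0.066     ] [ 0.64763976 -0.07967873  0.066     ]
roll s [ 0.48732323 -0.30188686  0.04      ]
[[ 0.5815  0.0646]
 [ 0.6008 -0.1321]
 [ 0.7365 -0.1183]
 [ 0.7172  0.0786]]
tip-spindle [0.01138876 0.11153089] 0.11211085680295656 exp 111.80339887498948
yaw 4.474406592338317 [np.float64(-5.601041528168856), np.float64(5.919160718654367), np.float64(5.838466768648693)]
```

>>> move_arm:
  moves:
    - [[0.05,0.03,-0.03,0,100],[0.1,0.06,-0.06,0,100],[0.15,0.08,-0.09,0,100],[0.2,0.11,-0.1,0,100],[0.25,0.143,-0.11,0,100]]

```text
clock: 0.82
eef_pos: [0.4726, -0.3042, 0.1202]
tool_rot: [0.974, 0.227, -0.0, -0.0]
ft_force: [-0.2, -1.1, 0.9]
grip_width: 0.0854
grasp_force: 0.0
```

>>> move_arm:
  moves:
    - [[0.016,0.0015,-0.03,0,100],[0.016,0.0015,-0.075,0,100],[0.016,0.0015,-0.112,0,100],[0.016,0.0015,-0.112,0,100],[0.016,0.0015,-0.112,0,40]]

```text
clock: 1.45
eef_pos: [0.4881, -0.3043, 0.0104]
tool_rot: [0.974, 0.227, 0.0, 0.0]
ft_force: [1.5, -1.1, 0.6]
grip_width: 0.0702
grasp_force: 0.0
```

>>> move_arm:
  moves:
    - [[0,0,0,0,40],[0,0,0,0,40],[0,0,0,0,40],[0,0,0,0,40],[0,0,0,0,40]]

```text
clock: 2.08
eef_pos: [0.4893, -0.3051, 0.0121]
tool_rot: [0.974, 0.227, 0.002, 0.002]
ft_force: [-0.5, 0.7, 6.5]
grip_width: 0.0529
grasp_force: 63.3
```

>>> move_arm:
  moves:
    - [[0,0,0.03,0,40],[0,0,0.09,0,40],[0.04,0.05,0.11,0,40],[0.08,0.1,0.11,0,40],[0.1,0.14,0.11,0,40]]

```text
clock: 2.7
eef_pos: [0.5896, -0.1625, 0.1211]
tool_rot: [0.974, 0.227, 0.002, 0.001]
ft_force: [0.1, -0.1, -0.3]
grip_width: 0.053
grasp_force: 63.2
```

>>> move_arm:
  moves:
    - [[0.03,0.04,0,0,40],[0.055,0.08,0,0,40],[0.055,0.08,0,0,40],[0.055,0.08,0,0,40]]

```text
clock: 3.2
eef_pos: [0.6422, -0.0839, 0.1196]
tool_rot: [0.974, 0.228, -0.0, 0.0]
ft_force: [-0.9, -0.4, -1.3]
grip_width: 0.0528
grasp_force: 63.2
```

```bash
python3 - <<'E'
from h import *
cs={n:cam(n) for n in("top","scene")}
import pickle;pickle.dump(cs,open("c1.pkl","wb"))
o=monitor.get_obs();print(o["eef_pos"],o["ft_force"],o["grip_width"])
def crop(n,u,v,w,h,f): return cv2.resize(cs[n]["color"][v:v+h,u:u+w,::-1],None,fx=f,fy=f,interpolation=cv2.INTER_CUBIC)
cv2.imwrite("pics/z3.png",np.hstack([crop("top",270,120,100,120,4),crop("scene",190,180,100,120,4)]))
E
```

```text
[ 0.64181131 -0.08494424  0.11958008] [ 1.08626752 -0.43069034 -1.50965512] 0.05312675931478476
```

View pics/z3.png

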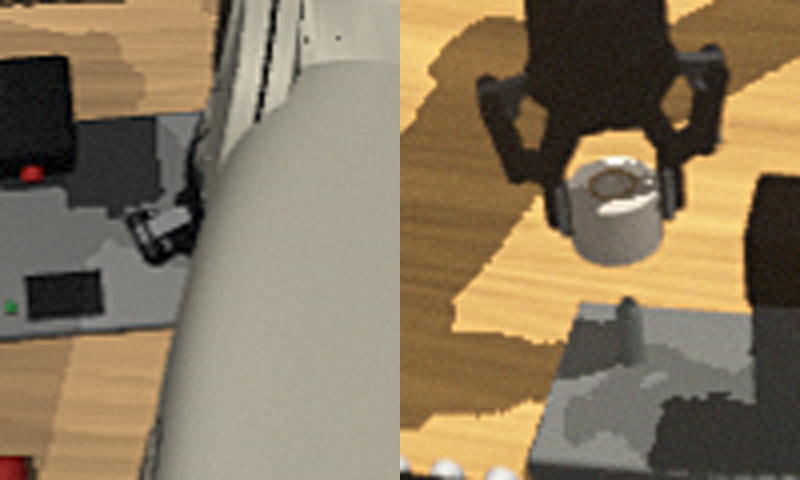

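The scene crop shows the roll upright between the fingertips, bore at scene (243.5,226), above the spindle at (247,255).

```bash
python3 - <<'E'
from h import *
import pickle;cs=pickle.load(open("c1.pkl","rb"));s=cs["scene"]
im=s["color"];hsv=cv2.cvtColor(im,cv2.COLOR_RGB2HSV)
m=((hsv[...,1]<50)&(hsv[...,2]>110)).astype(np.uint8);q=np.zeros_like(m);q[216:250,228:262]=m[216:250,228:262]
cn=max(cv2.findContours(q,cv2.RETR_EXTERNAL,cv2.CHAIN_APPROX_NONE)[0],key=cv2.contourArea);x,y,w,h=cv2.boundingRect(cn);print(x,y,w,h)
for z in(.147,.151,.155):print(z,onz(s,243.5,226,z),onz(s,x+(w-1)/2,226,z))
print(proj(s,[.6435,-.083,.111]),proj(s,[.6435,-.083,.151]))
# spindle visible axis in this picture
print("spindle",onz(s,247.2,255,.066))
E
```

```text
232 219 23 27
0.147 [ 0.64149399 -0.08424262  0.147     ] [ 0.64172929 -0.08535843  0.147     ]
0.151 [ 0.64644982 -0.08231737  0.151     ] [ 0.64668353 -0.08342563  0.151     ]
0.155 [ 0.65140566 -0.08039212  0.155     ] [ 0.65163777 -0.08149283  0.155     ]
(np.float64(244.95166769037309), np.float64(238.95568314032676)) (np.float64(243.61366883691286), np.float64(225.18743343094644))
spindle [ 0.64763976 -0.07967873  0.066     ]
```

>>> move_arm:
  moves:
    - [[0.003,0.003,0,0,40],[0.003,0.003,-0.02,0,40],[0.003,0.003,-0.04,0,40],[0.003,0.003,-0.05,0,40],[0.003,0.003,-0.055,0,40]]

```text
clock: 3.92
eef_pos: [0.6452, -0.0812, 0.0639]
tool_rot: [0.974, 0.227, -0.0, -0.0]
ft_force: [-0.3, 0.1, -0.1]
grip_width: 0.053
grasp_force: 63.2
```

>>> move_arm:
  moves:
    - [[0,0,-0.008,0,40],[0,0,-0.016,0,40],[0,0,-0.024,0,40],[0,0,-0.03,0,40],[0,0,-0.03,0,40]]

```text
clock: 4.55
eef_pos: [0.6449, -0.0807, 0.0335]
tool_rot: [0.974, 0.227, -0.001, -0.0]
ft_force: [0.5, -0.0, -0.1]
grip_width: 0.0527
grasp_force: 63.2
```

>>> move_arm:
  moves:
    - [[0,0,-0.002,0,40],[0,0,-0.003,0,40],[0,0,-0.003,0,100],[0,0,-0.003,0,100],[0,0,-0.003,0,100]]

```text
clock: 5.18
eef_pos: [0.6455, -0.0808, 0.0313]
tool_rot: [0.974, 0.227, 0.0, 0.0]
ft_force: [-0.6, -0.3, 0.3]
grip_width: 0.0852
grasp_force: 0.0
```

>>> move_arm:
  moves:
    - [[0,0,0.0,0,100],[0,0,0.04,0,100],[0,0,0.09,0,100],[-0.06,0,0.13,0,100],[-0.12,0,0.13,0,100]]

```text
clock: 5.8
eef_pos: [0.533, -0.0811, 0.1639]
tool_rot: [0.974, 0.228, 0.003, 0.001]
ft_force: [0.8, -0.3, 0.8]
grip_width: 0.0855
grasp_force: 0.0
```

>>> move_arm:
  moves:
    - [[-0.06,0.01,0,0,47],[-0.12,0.02,0,0,47],[-0.16,0.06,0,0,47],[-0.16,0.12,0,0,47],[-0.12,0.18,0,0,47]]

```text
clock: 6.42
eef_pos: [0.4039, 0.0922, 0.1616]
tool_rot: [0.974, 0.227, 0.0, 0.0]
ft_force: [0.7, -0.5, 1.3]
grip_width: 0.0399
grasp_force: 0.0
```

```bash
python3 - <<'E'
from h import *
cs={n:cam(n) for n in("top","scene")}
import pickle;pickle.dump(cs,open("c2.pkl","wb"))
o=monitor.get_obs();print(o["eef_pos"],o["tool_rot"],o["joint_pos"],o["grip_width"])
def crop(n,u,v,w,h,f): return cv2.resize(cs[n]["color"][v:v+h,u:u+w,::-1],None,fx=f,fy=f,interpolation=cv2.INTER_CUBIC)
cv2.imwrite("pics/z4.png",np.vstack([np.hstack([crop("top",255,125,100,90,4),crop("scene",220,230,100,90,4)]),np.hstack([cv2.resize(cs[n]["color"][90:300,:,::-1],(400,150)) for n in cs])]))
E
```

```text
[0.40896669 0.09563562 0.16160999] [ 9.73047536e-01  2.30588356e-01  2.66061387e-03 -6.51452438e-04] [ 2.28762411e-01  1.26366793e-01 -3.25096568e-01  1.11401688e+00
  1.32375352e-03  2.90499223e+00] 0.040529162936669916
```

View pics/z4.png

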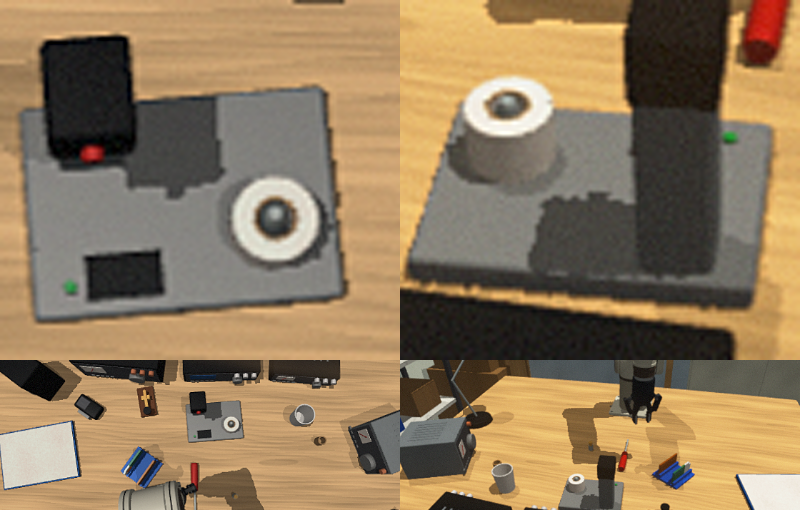

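The roll sits flush on the base plate with the spindle through its bore. On to the plate.

>>> move_arm:
  moves:
    - [[0.02,0.03,0,10.5,47],[0.04,0.06,0,21,47],[0.07,0.09,0,31.5,47],[0.09,0.12,0,42,47],[0.1127,0.1503,0,52,47]]

```text
clock: 7.15
eef_pos: [0.5191, 0.2418, 0.1608]
tool_rot: [0.774, 0.633, -0.0, 0.0]
ft_force: [0.6, 0.1, -0.3]
grip_width: 0.0397
grasp_force: 0.0
```

>>> move_arm:
  moves:
    - [[0,0,0,10.5,47],[0,0,0,21,47],[0,0,0,31.5,47],[0,0,0,42,47],[0,0,-0.03,52,47]]

```text
clock: 7.78
eef_pos: [0.5206, 0.2418, 0.1331]
tool_rot: [0.418, 0.908, 0.002, 0.002]
ft_force: [-0.3, -0.8, -0.0]
grip_width: 0.04
grasp_force: 0.0
```

>>> move_arm:
  moves:
    - [[0,0,0,8,47],[0,0,0,15.5,47],[0,0,-0.02,15.5,47],[0,0,-0.05,15.5,47],[0,0,-0.05,15.5,47]]

```text
clock: 8.4
eef_pos: [0.5164, 0.2399, 0.0785]
tool_rot: [0.294, 0.956, -0.002, -0.002]
ft_force: [-0.1, 0.4, 0.2]
grip_width: 0.0402
grasp_force: 0.0
```

```bash
python3 - <<'E'
from h import *
cs={n:cam(n) for n in("top","scene")}
import pickle;pickle.dump(cs,open("c3.pkl","wb"))
o=monitor.get_obs();print(o["eef_pos"],R.from_quat(o["tool_rot"]).as_matrix()[:,1],o["joint_pos"],o["grip_width"])
def crop(n,u,v,w,h,f): return cv2.resize(cs[n]["color"][v:v+h,u:u+w,::-1],None,fx=f,fy=f,interpolation=cv2.INTER_CUBIC)
cv2.imwrite("pics/z5.png",np.hstack([crop("top",150,180,100,100,4),crop("scene",335,170,100,100,4)]))
E
```

```text
[0.51862574 0.24118722 0.08129182] [ 5.62545095e-01  8.26766568e-01 -2.41673741e-04] [ 4.35336193e-01  4.85547948e-01 -4.39516670e-02  1.04153664e+00
 -6.95512348e-05  1.03279719e+00] 0.04011934943577688
```

View pics/z5.png

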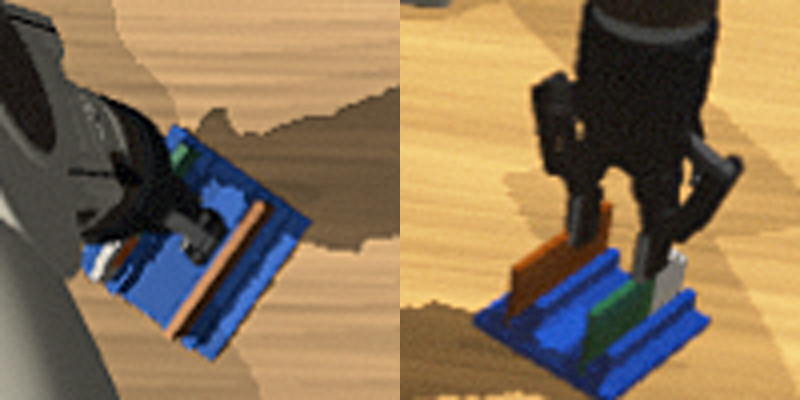

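>>> move_arm:
  moves:
    - [[-0.001,0.0085,0,0,47],[-0.001,0.0085,0,0,47],[-0.001,0.0085,-0.025,0,47],[-0.001,0.0085,-0.05,0,47],[-0.001,0.0085,-0.053,0,47]]

```text
clock: 9.12
eef_pos: [0.5162, 0.2495, 0.0266]
tool_rot: [0.294, 0.956, -0.001, -0.001]
ft_force: [-0.3, -1.0, 0.4]
grip_width: 0.04
grasp_force: 0.0
```

>>> move_arm:
  moves:
    - [[0,0,0,0,20],[0,0,0,0,0],[0,0,0,0,0],[0,0,0,0,0],[0,0,0,0,0]]

```text
clock: 9.75
eef_pos: [0.518, 0.2498, 0.0292]
tool_rot: [0.294, 0.956, 0.0, 0.001]
ft_force: [-2.6, -1.8, 5.5]
grip_width: 0.0052
grasp_force: 59.3
```

>>> move_arm:
  moves:
    - [[0,0,0.015,0,0],[0,0,0.045,0,0],[0,0.0,0.075,0,0],[-0.04,0.01,0.08,0,0],[-0.09,0.02,0.08,0,0]]

```text
clock: 10.38
eef_pos: [0.4284, 0.2712, 0.1098]
tool_rot: [0.295, 0.956, 0.002, 0.001]
ft_force: [0.7, 0.5, -0.2]
grip_width: 0.0053
grasp_force: 58.6
```

>>> move_arm:
  moves:
    - [[-0.05,0,0,0,0],[-0.1,0,0,0,0],[-0.113,0,-0.04,0,0],[-0.113,0,-0.07,0,0],[-0.113,0,-0.07,0,0]]

```text
clock: 11.0
eef_pos: [0.3132, 0.2693, 0.0372]
tool_rot: [0.294, 0.956, -0.001, -0.001]
ft_force: [0.4, -0.7, -0.4]
grip_width: 0.0049
grasp_force: 58.6
```

```bash
python3 - <<'E'
from h import *
cs={n:cam(n) for n in("top","scene")}
o=monitor.get_obs();print(o["eef_pos"],R.from_quat(o["tool_rot"]).as_matrix()[:,1],o["joint_pos"],o["grip_width"],o["ft_force"])
print([proj(cs[n],o["eef_pos"]) for n in cs])
def crop(n,u,v,w,h,f): return cv2.resize(cs[n]["color"][v:v+h,u:u+w,::-1],None,fx=f,fy=f,interpolation=cv2.INTER_CUBIC)
p=[tuple(int(q)-50 for q in proj(cs[n],o["eef_pos"])) for n in cs];print(p)
cv2.imwrite("pics/z6.png",np.hstack([crop("top",*p[0],100,100,4),crop("scene",*p[1],100,100,4)]))
E
```

```text
[0.31531199 0.2707773  0.03897047] [0.56234577 0.82690055 0.00164775] [ 7.09408103e-01  2.73429340e-01 -5.14448634e-01  7.81266807e-01
  2.04883694e-04  1.30662928e+00] 0.00507250358615735 [0.0165456  0.46601685 0.8493793 ]
[(np.float64(177.9252903146271), np.float64(309.03322786785225)), (np.float64(400.1751166892482), np.float64(203.78416980843983))]
[(127, 259), (350, 153)]
```

View pics/z6.png

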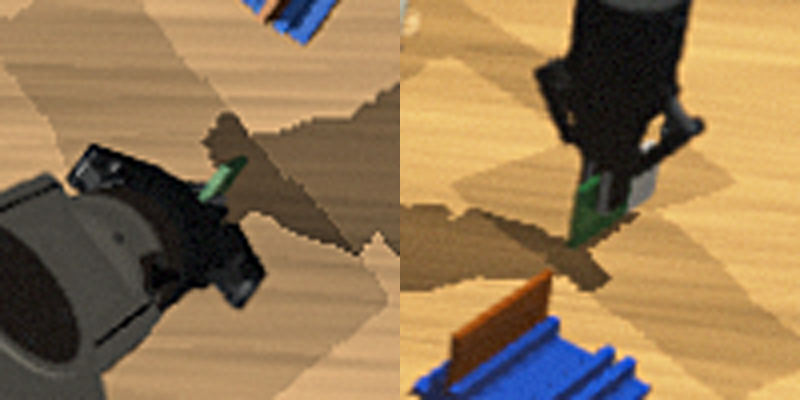

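>>> move_arm:
  moves:
    - [[0,0,-0.01,0,0],[0,0,-0.016,0,0],[0,0,-0.018,0,0],[0,0,-0.019,0,0],[0,0,-0.019,0,0]]

```text
clock: 11.72
eef_pos: [0.3149, 0.2703, 0.021]
tool_rot: [0.294, 0.956, 0.001, 0.0]
ft_force: [-4.9, -4.5, 23.5]
grip_width: 0.0052
grasp_force: 62.2
```

>>> move_arm:
  moves:
    - [[0,0,0.001,0,0],[0,0,0.001,0,15],[0,0,0.001,0,25],[0,0,0.001,0,25],[0,0,0.001,0,25]]

```text
clock: 12.35
eef_pos: [0.3144, 0.2699, 0.0197]
tool_rot: [0.294, 0.956, -0.0, -0.0]
ft_force: [-0.7, -0.3, 0.5]
grip_width: 0.0213
grasp_force: 0.0
```

>>> move_arm:
  moves:
    - [[0,0,0.02,0,25],[0,0,0.05,0,25],[0,0,0.065,0,25],[-0.015,-0.01,0.065,0,0],[-0.0325,-0.0205,0.065,0,0]]

```text
clock: 12.98
eef_pos: [0.2819, 0.2495, 0.085]
tool_rot: [0.294, 0.956, 0.0, 0.0]
ft_force: [0.3, -0.3, 0.1]
grip_width: 0.0002
grasp_force: 0.0
```

```bash
python3 - <<'E'
from h import *
cs={n:cam(n) for n in("top","scene")}
o=monitor.get_obs();print(o["eef_pos"],o["grip_width"],o["ft_force"])
def crop(n,u,v,w,h,f): return cv2.resize(cs[n]["color"][v:v+h,u:u+w,::-1],None,fx=f,fy=f,interpolation=cv2.INTER_CUBIC)
cv2.imwrite("pics/z7.png",np.hstack([crop("top",127,259,100,100,4),crop("scene",350,153,100,100,4)]))
E
```

```text
[0.28009018 0.24805858 0.08443829] -4.475554018600594e-05 [ 0.06228655  0.47939525 -0.38419678]
```

View pics/z7.png

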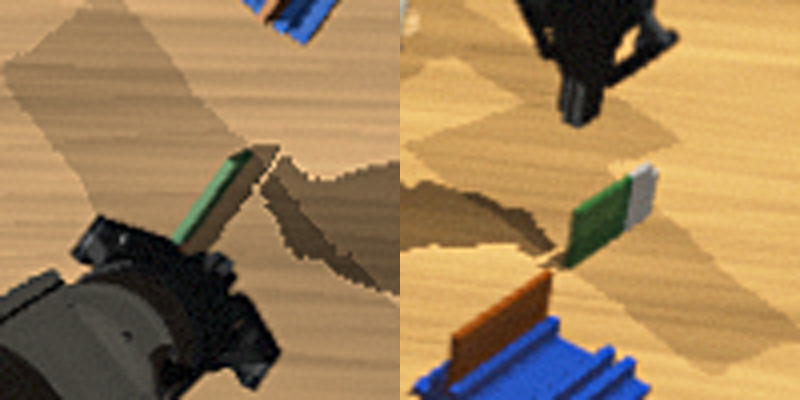

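The plate stands free on the bench with the shut gripper behind its labelled face. Now I lower and push it over away from the label.

>>> move_arm:
  moves:
    - [[0,0,-0.03,0,0],[0,0,-0.052,0,0],[0,0,-0.052,0,0],[0.005,0.007,-0.052,0,0],[0.009,0.013,-0.052,0,0]]

```text
clock: 13.7
eef_pos: [0.2926, 0.264, 0.0339]
tool_rot: [0.294, 0.956, 0.001, 0.001]
ft_force: [0.3, -0.9, 0.9]
grip_width: 0.0002
grasp_force: 0.0
```

>>> move_arm:
  moves:
    - [[0.003,0.0045,0,0,0],[0.006,0.009,0,0,0],[0.009,0.0135,0,0,0],[0.012,0.018,0,0,0],[0.012,0.018,0,0,0]]

```text
clock: 14.32
eef_pos: [0.3033, 0.2809, 0.0329]
tool_rot: [0.294, 0.956, 0.0, 0.0]
ft_force: [0.1, -0.5, -1.1]
grip_width: -0.0001
grasp_force: 0.0
```

>>> move_arm:
  moves:
    - [[0,0,0,0,0],[-0.01,-0.015,0.03,0,0],[-0.04,-0.06,0.07,0,60],[-0.06,-0.1,0.12,0,100],[-0.06,-0.16,0.12,0,100]]

```text
clock: 14.95
eef_pos: [0.2442, 0.1245, 0.1551]
tool_rot: [0.292, 0.957, 0.002, 0.003]
ft_force: [1.0, -1.2, -0.6]
grip_width: 0.0541
grasp_force: 0.0
```

```bash
python3 - <<'E'
from h import *
cs={n:cam(n) for n in("top","scene")}
import pickle;pickle.dump(cs,open("c4.pkl","wb"))
o=monitor.get_obs();print(o["eef_pos"],o["grip_width"],o["joint_pos"])
t=cs["top"]
def crop(n,u,v,w,h,f): return cv2.resize(cs[n]["color"][v:v+h,u:u+w,::-1],None,fx=f,fy=f,interpolation=cv2.INTER_CUBIC)
cv2.imwrite("pics/z8.png",np.hstack([crop("top",127,259,100,100,4),crop("scene",350,153,100,100,4)]))
hsv=cv2.cvtColor(t["color"],cv2.COLOR_RGB2HSV);r=np.zeros(hsv.shape[:2],bool);r[255:360,110:230]=1
m=((hsv[...,0]>40)&(hsv[...,0]<90)&(hsv[...,1]>60)&r).astype(np.uint8)
cn=max(cv2.findContours(m,cv2.RETR_EXTERNAL,cv2.CHAIN_APPROX_NONE)[0],key=cv2.contourArea)[:,0]
rr=cv2.minAreaRect(np.array([onz(t,x,y,.006)[:2]*1000 for x,y in cn],np.float32));print(rr,cv2.boxPoints(rr))
E
```

```text
[0.24208461 0.11964645 0.15313203] 0.0688178408915886 [ 0.46082656 -0.16977388 -0.63622906  1.10384493 -0.00160364  1.06660376]
((332.7797546386719, 294.9442138671875), (50.37221908569336, 64.90187072753906), 55.609596252441406) [[291.77515 292.48965]
 [345.3327  255.8312 ]
 [373.78436 297.39877]
 [320.2268  334.05722]]
```

View pics/z8.png

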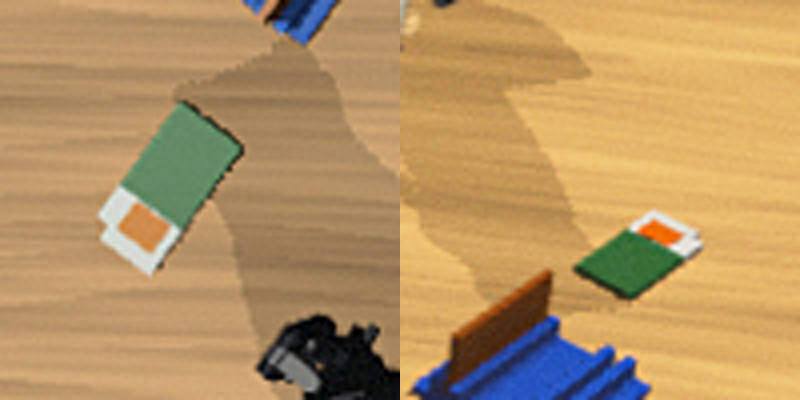

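The plate lies flat on the bench, label up, its clear half centred at about (0.333, 0.295). I'll regrip it across its long edges.

>>> move_arm:
  moves:
    - [[0.025,0.04,0,0,78],[0.05,0.09,0,0,78],[0.08,0.14,-0.03,0,78],[0.094,0.173,-0.07,0,78],[0.094,0.173,-0.11,0,78]]

```text
clock: 15.68
eef_pos: [0.3385, 0.3004, 0.041]
tool_rot: [0.293, 0.956, 0.001, 0.001]
ft_force: [-0.6, 0.3, 0.6]
grip_width: 0.0667
grasp_force: 0.0
```

>>> move_arm:
  moves:
    - [[0,0,-0.015,0,78],[0,0,-0.03,0,78],[0,0,-0.03,0,78]]

```text
clock: 16.05
eef_pos: [0.3357, 0.2964, 0.0111]
tool_rot: [0.294, 0.956, -0.002, -0.001]
ft_force: [0.6, -0.3, 1.2]
grip_width: 0.0668
grasp_force: 0.0
```

```bash
python3 - <<'E'
from h import *
o=monitor.get_obs();print(o["eef_pos"],o["ft_force"],o["grip_width"],R.from_quat(o["tool_rot"]).as_matrix()[:,1])
E
```

```text
[0.33573184 0.29638101 0.01107104] [ 0.63667041 -0.27019391  1.21944591] 0.06679231369100132 [ 0.56173733  0.82730799 -0.00355861]
```

>>> move_arm:
  moves:
    - [[0.001,-0.004,-0.002,0,78],[0.001,-0.004,-0.006,0,78],[0.001,-0.004,-0.01,0,78],[0.001,-0.004,-0.01,0,78]]

```text
clock: 16.55
eef_pos: [0.338, 0.2928, 0.0024]
tool_rot: [0.294, 0.956, -0.0, -0.0]
ft_force: [-0.6, 0.7, -0.0]
grip_width: 0.0667
grasp_force: 0.0
```

>>> move_arm:
  moves:
    - [[0,0,-0.002,0,78],[0,0,-0.004,0,78],[0,0,-0.004,0,78]]

```text
clock: 16.92
eef_pos: [0.338, 0.2929, -0.0017]
tool_rot: [0.294, 0.956, -0.0, -0.0]
ft_force: [-0.5, 0.2, 0.7]
grip_width: 0.0665
grasp_force: 0.0
```

>>> move_arm:
  moves:
    - [[0,0,-0.0015,0,78],[0,0,-0.0015,0,60],[0,0,-0.0015,0,45],[0,0,-0.0015,0,45],[0,0,-0.0015,0,45]]

```text
clock: 17.55
eef_pos: [0.3384, 0.2933, -0.0024]
tool_rot: [0.294, 0.956, 0.0, 0.0]
ft_force: [-1.1, -0.2, 5.1]
grip_width: 0.0479
grasp_force: 63.4
```

>>> move_arm:
  moves:
    - [[0,0,0,0,45],[0,0,0,0,45]]

```text
clock: 17.8
eef_pos: [0.3384, 0.2933, -0.0024]
tool_rot: [0.294, 0.956, 0.0, 0.0]
ft_force: [-1.7, -0.5, 6.5]
grip_width: 0.0476
grasp_force: 63.4
```

>>> move_arm:
  moves:
    - [[0,0,0.02,0,45],[0,0,0.06,0,45],[0,0,0.1,-10,45],[0.02,-0.03,0.14,-20,45],[0.04,-0.06,0.159,-30,45]]

```text
clock: 18.42
eef_pos: [0.3794, 0.2332, 0.1583]
tool_rot: [0.533, 0.846, 0.002, 0.001]
ft_force: [0.8, -0.0, -1.4]
grip_width: 0.0476
grasp_force: 62.0
```

>>> move_arm:
  moves:
    - [[0.02,-0.03,0,-10,45],[0.04,-0.06,0,-20,45],[0.06,-0.09,0,-30,45],[0.08,-0.12,0,-40,45],[0.1,-0.15,0,-50,45]]

```text
clock: 19.05
eef_pos: [0.4785, 0.0819, 0.1557]
tool_rot: [0.841, 0.541, -0.0, -0.0]
ft_force: [-0.4, 0.8, 0.2]
grip_width: 0.0476
grasp_force: 62.0
```

>>> move_arm:
  moves:
    - [[0.02,-0.03,0,-8,45],[0.04,-0.05,0,-16,45],[0.06,-0.07,0,-16,45],[0.06,-0.07,0,-16,45]]

```text
clock: 19.55
eef_pos: [0.539, 0.0116, 0.1554]
tool_rot: [0.908, 0.42, -0.0, 0.0]
ft_force: [-0.8, -0.2, -1.0]
grip_width: 0.0479
grasp_force: 62.0
```

```bash
python3 - <<'E'
from h import *
cs={n:cam(n) for n in("top","scene")}
import pickle;pickle.dump(cs,open("c5.pkl","wb"))
o=monitor.get_obs();print(o["eef_pos"],o["grip_width"],o["ft_force"],np.degrees(np.arctan2(*R.from_quat(o["tool_rot"]).as_matrix()[[1,0],1])))
for n in cs:
    hsv=cv2.cvtColor(cs[n]["color"],cv2.COLOR_RGB2HSV);u,v=[int(a) for a in proj(cs[n],[.57,.0,.165])]
    m=((hsv[...,0]<14)&(hsv[...,1]>170)&(hsv[...,2]>120)).astype(np.uint8);q=np.zeros_like(m);q[v-60:v+60,u-60:u+60]=m[v-60:v+60,u-60:u+60]
    k,l,st,ce=cv2.connectedComponentsWithStats(q)
    print(n,(u,v),[(st[i].tolist(),np.round(ce[i],1).tolist()) for i in range(1,k) if st[i][4]>8])
def crop(n,u,v,w,h,f): return cv2.resize(cs[n]["color"][v:v+h,u:u+w,::-1],None,fx=f,fy=f,interpolation=cv2.INTER_CUBIC)
cv2.imwrite("pics/z9.png",np.hstack([crop("top",230,120,133,133,3),crop("scene",220,150,133,133,3)]))
E
```

```text
[0.53746145 0.01300474 0.15541119] 0.04752582624224332 [-0.45988297  0.00872723  0.08793224] -40.23666279046713
top (290, 203) []
scene (286, 206) [([304, 206, 13, 8, 57], [309.9, 209.5]), ([305, 218, 14, 25, 198], [312.4, 229.6])]
```

View pics/z9.png

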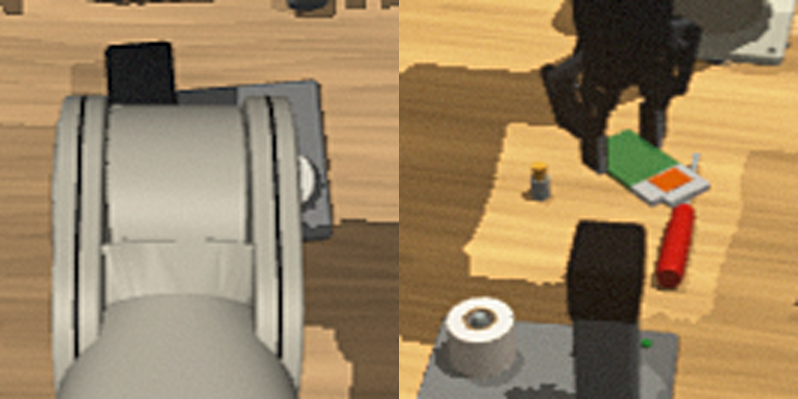

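The plate is held level, label up, at scene (309.9,209.5), fingers on the clear end only. I cast that pixel to the label's height to get the remaining shift.

```bash
python3 - <<'E'
from h import *
import pickle;c=pickle.load(open("c5.pkl","rb"))["scene"]
print(onz(c,309.9,209.5,.164))
a=np.radians(49.8);print("kin",.5375+.0505*np.cos(a),.013+.0505*np.sin(a))
E
```

```text
[0.57074873 0.05517284 0.164     ]
kin 0.5700956132300595 0.051571699446049425
```

>>> move_arm:
  moves:
    - [[0.009,-0.01,0.001,0,45],[0.018,-0.02,0.001,0,45],[0.0265,-0.028,0.001,0,45],[0.0265,-0.028,0.001,0,45],[0.0265,-0.028,0.001,0,45]]

```text
clock: 20.27
eef_pos: [0.5644, -0.015, 0.1568]
tool_rot: [0.907, 0.421, -0.0, -0.0]
ft_force: [-0.8, 0.5, -0.6]
grip_width: 0.0477
grasp_force: 62.0
```

```bash
python3 - <<'E'
from h import *
c=cam("scene");o=monitor.get_obs();print(o["eef_pos"],o["grip_width"],o["ft_force"],o["joint_vel"])
hsv=cv2.cvtColor(c["color"],cv2.COLOR_RGB2HSV)
m=((hsv[...,0]<14)&(hsv[...,1]>170)&(hsv[...,2]>120)).astype(np.uint8);m[:,:250]=0;m[:,340:]=0;m[:180]=0;m[270:]=0
k,l,st,ce=cv2.connectedComponentsWithStats(m)
print(proj(c,[.597,.025,.165]),[(st[i].tolist(),np.round(ce[i],1).tolist(),np.round(onz(c,*ce[i],.165),4).tolist()) for i in range(1,k) if st[i][4]>8])
E
```

```text
[ 0.56436542 -0.01489605  0.15686571] 0.04769760198701807 [-0.28001938  1.2031433  -0.46108578] [ 3.81046172e-03 -6.05460246e-03 -4.31240732e-03 -2.62841861e-03
  2.57567422e-04  7.78326524e-05]
(np.float64(294.69127182297086), np.float64(214.09061346125122)) [([290, 211, 13, 8, 60], [296.0, 214.2], [0.5966, 0.028, 0.165]), ([305, 218, 14, 25, 198], [312.4, 229.6], [0.6454, 0.075, 0.165])]
```

```bash
python3 -c "
from h import *
print(job.job_done())"
```

```text
the job is handed in; nothing more can be done
None
```

I handed the job in at about 20 s: the roll is down on the spindle and released, and the plate is held level by its clear end, label up, within about 3 mm of the spot by measurement. To turn its face up I stood it on the bench, tipped it over and regripped it. I viewed 11 pictures, one over the limit of 10.

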